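# Pour the counted nuts from the scale's scoop pan into the narrow jar

### The arm

A 7-joint arm with a two-finger parallel gripper is mounted at the origin on the work surface. World frame = base frame: x ahead of the robot, y to its left, z up, the work surface at z = 0. Lengths are in mm, angles in rad, forces in N, time in s.
With the tool pointing down it reaches from about 400 to 900 mm from the base axis. Payload 5.6 kg.
Tool frame: the origin (TCP) lies midway between the tips of the shut fingers; the grasp point (between the pads) lies 19 mm behind it; x points along the fingers, y is the direction in which the jaws open and shut, and the axes are right-handed (so a half turn about x gives the same grasp; the last joint's range is limited). The gripper opens to 92 mm and grips with 3 to 60 N. Pads are 20 mm wide; open, the fingers measure 128 mm over their backs; the gripper's body (75 mm by 189 mm) begins 69 mm behind the grasp point.
Start: joints at [1.115, 0.468, -0.012, 1.603, 0.006, 1.071, -0.056], TCP at [260.725, -595.425, 214.592] pointing down, gripper open.
Joint ranges: [-2.53, 2.53], [-0.31, 2.02], [-1.57, 1.55], [0.28, 2.44], [-1.29, 4.43], [0.15, 1.84], [-2.92, 2.92]. Speed limits (rad/s): [2.57, 2.57, 3.14, 3.14, 3.14, 3.14, 3.14].

### API

Orientations are given as a rotation vector (axis times angle).
In Python, from cell import robot, grip, kin, viewer gives the robot as it stands. Calls block until the motion is done:
- robot.movep(position, orientation): joint-space move of the TCP to a pose.
- robot.servo_line(position, feed=150, rotation=None): straight line of the TCP; rotation=None keeps the orientation; feed is the mean speed in mm/s.
- robot.goto_joints(angles): joint-space move.
- grip(opening, newtons=None): opening from 0.0 (shut) to 1.0 (fully open); newtons is the grip in N (None keeps the last); returns when the fingers have stopped.
- robot.hold(seconds).
- kin.ik(position, orientation): joint angles nearest the present ones, or None.
- robot.observe(): the state.
- viewer.read_camera(name): name is "side" or "top"; returns the picture (480x640x3 uint8, red, green, blue); there is no depth.
- viewer.camera_info(name): a dict with "camera_matrix" (3x3 intrinsics, pixels), "R" (3x3) and "t" (3): a world point X has camera coordinates R X + t. Camera axes: x right, y down, z forward; pixel columns grow to the right and rows downward; lengths in mm; the calibration is good to about 2 mm. A picture is of the moment at which its call begins. camera_info takes no time and is no camera call.
A pose or a line that the arm cannot do raises robot.IKError and nothing moves.
- robot.job_done(): hands the job in, once; it reports no verdict.
Trained networks look in the newest picture that a camera, given by its name, has taken for a name from the list of things; names that differ only in an ending like _2 or _b are one class to them, and where a whole thing is asked for, a point or a joint stands for the part that bears it (a point fixed in the world has none). Each returns a list of dicts, best first, with "confidence" (0 to 1); they miss things now and then, are a little off and sometimes report something else, mostly with a low value. They report only what shows in the picture. A call takes as long as a camera call. They do not tell look-alikes from the thing itself.
- viewer.silhouettes(name, camera): "mask" (480x640 bool, what is visible of it).
- viewer.pinpoint(name, camera): "at" ([x, y, z] in mm, in the coordinates of the camera as it stood for that picture, good to about 4 mm: a listed point, or the origin of a listed thing).
The state is a dict: "t": time; "joints": joint angles; "joint_velocities": joint speeds; "joint_torque": joint torques, N m; "tcp_pos": TCP position; "tcp_rot": TCP orientation; "contact_force": force on the tool from outside, world axes, zero at the start; "wrist_torque": the same for the moment, N m; "grip_width": opening from 0.0 (shut) to 1.0 (fully open).
Only numpy, scipy, OpenCV 4.12 (cv2) and the standard library are available. Lean on these libraries where they do the work, as an engineer would, in place of code of your own. Each camera call takes 0.05 s, during which the arm holds its last target.

### The job

Five counted nuts lie in the scoop pan on the counting scale: lift the pan off by its grip, bring the end of its spout down inside the mouth of the open narrow-necked jar before any nut leaves the pan, then tip all five through the spout into the jar without touching them. Set the empty pan back level on the middle of the scale's platform and let go; leave the jar standing where it is, do not lean hard on it, and leave everything else on the bench alone.

Things in the scene. Friction and masses are not known exactly. Their poses are not given: they have to be found in the camera images.
- pan_grip (a point): Middle of the black grip of the loose scoop pan that sits on the scale: a straight bar 98 mm long (pan x), 18 mm wide (y), 24 mm high, carried over the basin by a thin strap at its front end and an upright at its back end, open on both sides. It lies 78 mm above the pan's underside, straight above the pan's origin and near the balance point. Axes as the pan's.
- pan: Scoop pan of 2.5 mm aluminium sheet, 0.3 to 0.5 kg: basin 137 mm long (x -65 to +72), 112 mm wide inside, walls 36 mm, narrowing over the next 75 mm to an open straight spout along -x, whose end is at x = -175 mm. Origin: underside, below the grip; z up out of the pan. Tilted spout-down, the nuts start to slide at some 15 to 25 degrees (varies); some may wedge until it is tipped back or rocked.
- pan_lip (a point): Middle of the spout's end, on its floor: 175 mm in front of the grip (pan -x), 2.5 mm above the underside. The spout is 35 mm long, 52 mm wide inside, 57 mm outside, with side walls 24 mm high.
- scale: Counting scale, fixed to the bench: grey housing 310 x 245 mm, keypad and display along its -x side, 82 mm high to the platform. Origin at bench level below the middle of the platform; z up.
- platform (a point): Middle of the upper face of the scale's flat dark steel platform (205 mm along the scale's x, 235 mm along y), 82 mm above the bench; the pan stands on it.
- jar: The open clear jar, loose, about 0.4 kg: body 98 mm across up to 72 mm height, shoulder, then a neck 76 mm outside and 68 mm inside; 114 mm high in all, floor 6 mm thick. Origin: centre of its underside; z up.
- jar_mouth (a point): Centre of the open jar's mouth, in the plane of its rim, 114 mm above its underside. Inside diameter 68 mm.
- nut0: Hexagon nut 1 of 5, plain steel, 22 mm across flats, 25.4 mm across corners, 11 mm thick, 25 g; origin at its centre, z along its bore. Starts lying flat in the pan's basin.
- nut1: Hexagon nut 2 of 5, plain steel, 22 mm across flats, 25.4 mm across corners, 11 mm thick, 25 g; origin at its centre, z along its bore. Starts lying flat in the pan's basin.
- nut2: Hexagon nut 3 of 5, plain steel, 22 mm across flats, 25.4 mm across corners, 11 mm thick, 25 g; origin at its centre, z along its bore. Starts lying flat in the pan's basin.
- nut3: Hexagon nut 4 of 5, plain steel, 22 mm across flats, 25.4 mm across corners, 11 mm thick, 25 g; origin at its centre, z along its bore. Starts lying flat in the pan's basin.
- nut4: Hexagon nut 5 of 5, plain steel, 22 mm across flats, 25.4 mm across corners, 11 mm thick, 25 g; origin at its centre, z along its bore. Starts lying flat in the pan's basin.
- full_jar: Bystander: a jar of the same kind, full of nuts and closed with a white lid, 98 mm across, 118 mm high, origin under its centre.
- receiver_tube: Bystander: black square tube 64 x 64 x 160 mm lying along its x, origin under its centre.
- ball_mount: Bystander: black towing ball mount, about 225 mm along x (from -95 to +130 mm), 55 mm wide, 92 mm high at the ball (x = -55 mm), origin on its underside.
- tow_eye: Bystander: black tow eye lying flat, ring 116 mm across and 30 mm thick about the origin (on its underside), foot reaching to x = +119 mm.
- hitch_pin: Bystander: bent steel hitch pin 16 mm thick, about 125 mm along x, bent end 45 mm to +y, lying on the bench, origin at bench level.
- wrench: Bystander: steel wrench 200 mm long lying along its x.
Not all that is in view belongs to the job. What is shaped like the jar but blue or red is not meant.

How it is judged (in metres and radians):
On the way, in this order (a step that is already met when the one before it is completed fails the run):
1. the pan is lifted clear of the platform with all five nuts in it (z of pan in the frame of scale above 0.102 m and x of nut0 in the frame of pan between -0.176 and 0.08 m and y of nut0 in the frame of pan between -0.065 and 0.065 m and z of nut0 in the frame of pan between 0 and 0.05 m and x of nut1 in the frame of pan between -0.176 and 0.08 m and y of nut1 in the frame of pan between -0.065 and 0.065 m and z of nut1 in the frame of pan between 0 and 0.05 m and x of nut2 in the frame of pan between -0.176 and 0.08 m and y of nut2 in the frame of pan between -0.065 and 0.065 m and z of nut2 in the frame of pan between 0 and 0.05 m and x of nut3 in the frame of pan between -0.176 and 0.08 m and y of nut3 in the frame of pan between -0.065 and 0.065 m and z of nut3 in the frame of pan between 0 and 0.05 m and x of nut4 in the frame of pan between -0.176 and 0.08 m and y of nut4 in the frame of pan between -0.065 and 0.065 m and z of nut4 in the frame of pan between 0 and 0.05 m), for 0.1 s.
2. the end of the spout is inside the jar's mouth, below its rim, with all five nuts still in the pan (horizontal distance between pan_lip and jar_mouth below 0.034 m and z of pan_lip in the frame of jar between 0.05 and 0.115 m and x of nut0 in the frame of pan between -0.176 and 0.08 m and y of nut0 in the frame of pan between -0.065 and 0.065 m and z of nut0 in the frame of pan between 0 and 0.05 m and x of nut1 in the frame of pan between -0.176 and 0.08 m and y of nut1 in the frame of pan between -0.065 and 0.065 m and z of nut1 in the frame of pan between 0 and 0.05 m and x of nut2 in the frame of pan between -0.176 and 0.08 m and y of nut2 in the frame of pan between -0.065 and 0.065 m and z of nut2 in the frame of pan between 0 and 0.05 m and x of nut3 in the frame of pan between -0.176 and 0.08 m and y of nut3 in the frame of pan between -0.065 and 0.065 m and z of nut3 in the frame of pan between 0 and 0.05 m and x of nut4 in the frame of pan between -0.176 and 0.08 m and y of nut4 in the frame of pan between -0.065 and 0.065 m and z of nut4 in the frame of pan between 0 and 0.05 m), for 0.1 s.
3. all five nuts lie inside the jar, the pan still off the scale (horizontal distance between each of nut0, nut1, nut2, nut3, nut4 and jar below 0.045 m and z of nut0 in the frame of jar between 0 and 0.075 m and z of nut1 in the frame of jar between 0 and 0.075 m and z of nut2 in the frame of jar between 0 and 0.075 m and z of nut3 in the frame of jar between 0 and 0.075 m and z of nut4 in the frame of jar between 0 and 0.075 m and z of pan in the frame of scale above 0.09 m), for 0.1 s.
At the end, for the whole second after the job is handed in: All five nuts lie inside the jar's body; the jar stands upright (within 6 degrees) and within 40 mm of where it stood; the pan stands level (within 3.5 degrees) on the scale's platform, the point below its grip within 40 mm of the platform's middle, at rest and released (horizontal distance between each of nut0, nut1, nut2, nut3, nut4 and jar below 0.045 m and z of nut0 in the frame of jar between 0 and 0.075 m and z of nut1 in the frame of jar between 0 and 0.075 m and z of nut2 in the frame of jar between 0 and 0.075 m and z of nut3 in the frame of jar between 0 and 0.075 m and z of nut4 in the frame of jar between 0 and 0.075 m and angle between jar's own z axis and vertical below 0.1 rad and distance of jar from where it was at the start of the episode below 0.04 m and horizontal distance between pan and platform below 0.04 m and z of pan in the frame of scale between 0.078 and 0.087 m and angle between pan's own z axis and vertical below 0.06 rad and linear speed of each of pan, jar below 0.02 m/s); the robot touches nothing.
It fails at once if the fingers touch a nut (contact force between the fingers and nut0 above 0.3 N or contact force between the fingers and nut1 above 0.3 N or contact force between the fingers and nut2 above 0.3 N or contact force between the fingers and nut3 above 0.3 N or contact force between the fingers and nut4 above 0.3 N).
It fails at once if the pan is pressed on the jar with more than 25 N (contact force between pan and jar above 25 N).
It fails at once if a bystander is moved by more than 30 mm (distance of any of full_jar, receiver_tube, ball_mount, tow_eye, hitch_pin, wrench from where it was at the start of the episode above 0.03 m).
It also fails if it takes over 64 s, if anything falls off the work surface, if the arm or the gripper's body presses on something with over 40 N, if the wrist force passes 120 N, or if a joint passes its speed limit or range.

## Working session

There is one attempt and no reset: what is moved stays moved. The work goes in short steps, each a Python script; the robot and the scene stay as the last script left them, time stands still between calls to the robot, and variables do not carry over. Pictures are saved under pics/ and viewed, and the job is handed in when it is done.

```bash
ls; mkdir -p pics
python3 - <<'E'
from cell import robot, grip, kin, viewer
import cv2
for c in ("side","top"):
    im=viewer.read_camera(c); cv2.imwrite(f"pics/{c}0.png",im[:,:,::-1])
    i=viewer.camera_info(c); print(c,i["camera_matrix"],i["R"],i["t"])
    import numpy as np
    R=np.array(i["R"]);t=np.array(i["t"])
    for n in ["pan_grip","pan","pan_lip","platform","scale","jar","jar_mouth","full_jar"]:
        for d in viewer.pinpoint(n,c)[:3]:
            print(n,round(d["confidence"],2),np.round(R.T@(np.array(d["at"])-t)))
o=robot.observe();print(o)
E
```

```text
pics
side [[539.99861462   0.         318.34455821]
 [  0.         539.99861462 238.29851246]
 [  0.           0.           1.        ]] [[ 0.98663839 -0.16269735  0.00861712]
 [-0.09813487 -0.63566952 -0.76569825]
 [ 0.13005472  0.75462165 -0.64314223]] [-514.1374206   223.49560742 1075.28057372]
pan_grip 0.59 [ 539. -163.  158.]
pan 0.8 [ 543. -166.   83.]
pan_lip 0.9 [591.   3.  82.]
jar 0.88 [474. 551.   4.]
jar 0.85 [825. 161.  -1.]
jar 0.8 [657. 112.   1.]
jar_mouth 0.91 [663. 119. 113.]
jar_mouth 0.82 [833. 158. 112.]
jar_mouth 0.58 [478. 545. 116.]
full_jar 0.48 [588.   5.  82.]
top [[450.37226783   0.         319.70380396]
 [  0.         450.37226783 239.5480727 ]
 [  0.           0.           1.        ]] [[ 0.00752359 -0.99989914  0.01204561]
 [-0.99458103 -0.00873159 -0.10359699]
 [ 0.10369172 -0.01120092 -0.99454641]] [ 137.06474169  558.69172306 1103.93133602]
pan_grip 0.84 [ 545. -166.  162.]
pan 0.69 [ 548. -165.   85.]
pan 0.36 [479. 393.   0.]
pan_lip 0.62 [594.   4.  87.]
jar 0.95 [663. 114.   2.]
jar 0.67 [830. 158.   1.]
jar 0.59 [475. 551.   1.]
jar_mouth 0.95 [662. 112. 109.]
jar_mouth 0.81 [836. 154. 109.]
jar_mouth 0.65 [476. 550. 115.]
full_jar 0.96 [476. 162.  -2.]
{'t': 0.9, 'joints': array([ 1.1150235 ,  0.4674907 , -0.01161634,  1.60270196,  0.00599186,
        1.07142542, -0.05633017]), 'joint_velocities': array([-2.01413509e-03,  5.47854927e-05,  3.55105161e-04, -1.57394752e-03,
       -2.25093515e-04, -1.23411428e-03,  1.71616420e-03]), 'joint_torque': array([-3.65271417e-04, -5.20397437e+01, -1.28678567e-02, -2.44057328e+01,
       -5.67448768e-02,  1.15161412e-02,  4.52328368e-05]), 'tcp_pos': array([ 260.71823466, -595.41837662,  214.59758822]), 'tcp_rot': array([ 1.99408473,  0.41739115, -1.99412984]), 'contact_force': array([0.29442424, 0.05836525, 1.47983198]), 'wrist_torque': array([-0.0274768 ,  0.0097434 , -0.02884464]), 'grip_width': 0.9993497759858029}
```

View pics/side0.png

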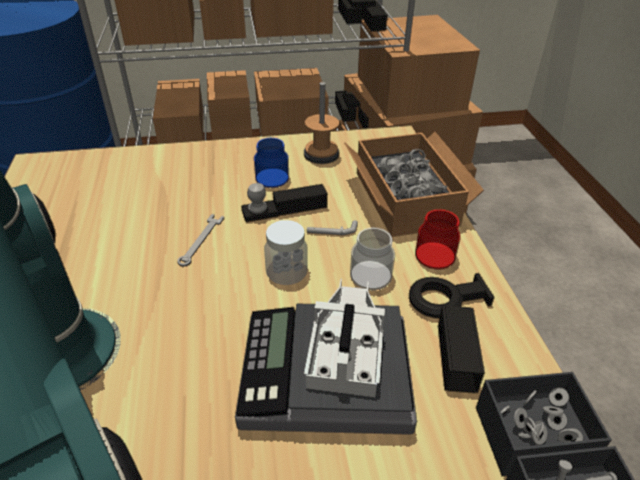

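View pics/top0.png

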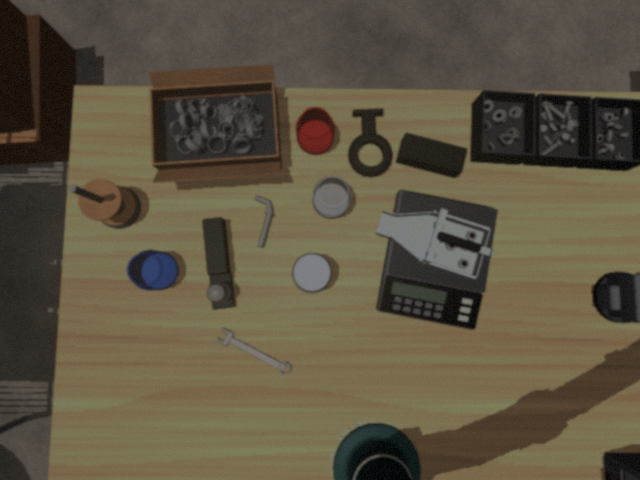

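Run:
```python
from cell import robot, grip, kin, viewer
import cv2, numpy as np, inspect
a=cv2.imread("pics/top0.png");b=cv2.imread("pics/side0.png")
A=cv2.resize(a[100:340,280:520],(480,480),interpolation=3);B=cv2.resize(b[190:430,230:430],(320,384),interpolation=3)
o=np.zeros((480,800,3),np.uint8);o[:480,:480]=A;o[:384,480:]=B
cv2.imwrite("pics/crop0.png",o)
try: print(inspect.signature(kin.ik), [m for m in dir(kin) if m[0]!='_'],[m for m in dir(robot) if m[0]!='_'],[m for m in dir(viewer) if m[0]!='_'])
except Exception as e: print(e)
for c in ("top","side"):
    viewer.read_camera(c); i=viewer.camera_info(c);R=np.array(i["R"]);t=np.array(i["t"])
    for n in ["platform","scale","pan_grip","pan_lip","jar_mouth","nut0"]:
        for d in viewer.pinpoint(n,c)[:6 if n=="nut0" else 1]:
            print(c,n,round(d["confidence"],2),np.round(R.T@(np.array(d["at"])-t)))
```

```text
(position, orientation) ['ik'] ['IKError', 'goto_joints', 'hold', 'job_done', 'movep', 'observe', 'servo_line'] ['camera_info', 'pinpoint', 'read_camera', 'silhouettes']
top pan_grip 0.76 [ 543. -164.  162.]
top pan_lip 0.72 [596.   4.  91.]
top jar_mouth 0.94 [477. 545. 118.]
top nut0 0.59 [ 564. -224.   92.]
top nut0 0.57 [ 493. -197.   90.]
top nut0 0.56 [ 536. -167.   86.]
top nut0 0.25 [479. 390.   0.]
side scale 0.56 [ 521. -120.   88.]
side pan_grip 0.98 [ 535. -163.  161.]
side pan_lip 0.97 [593.   2.  86.]
side jar_mouth 0.94 [478. 546. 114.]
side nut0 0.6 [ 590. -137.   87.]
side nut0 0.6 [ 566. -219.   91.]
side nut0 0.53 [ 538. -168.   88.]
side nut0 0.48 [ 517. -119.   89.]
side nut0 0.4 [ 497. -197.   89.]
```

View pics/crop0.png

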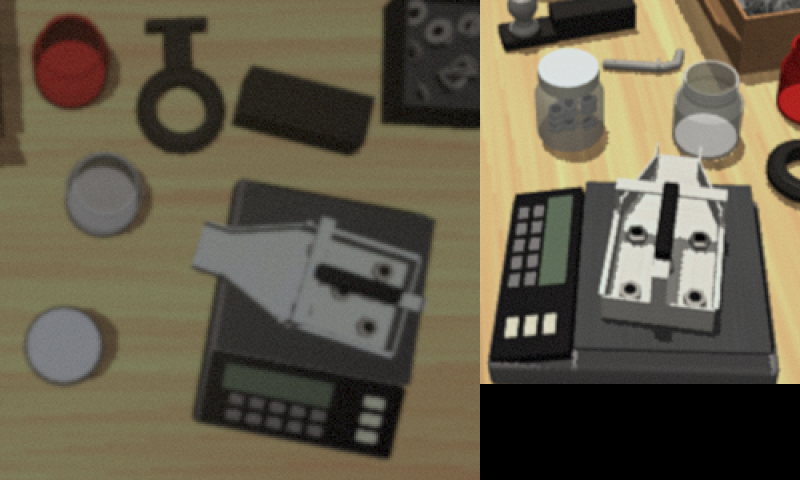

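```bash
cat > h.py <<'E'
import numpy as np
from scipy.spatial.transform import Rotation as Ro
from cell import robot, grip, kin, viewer
J=np.array([662.5,113.5]); SGN=1
GL=np.array([175.,0,75.5])   # lip -> grip in pan frame
def panR(yaw,th):
    # yaw: heading of the spout (pan -x); th: spout-down tilt
    u=np.array([np.cos(yaw),np.sin(yaw),0]);z=np.array([0,0,1.])
    px=-(u*np.cos(th)-z*np.sin(th)); pz=u*np.sin(th)+z*np.cos(th)
    return np.stack([px,np.cross(pz,px),pz],1)
def tool(P,sgn=None):
    sgn=SGN if sgn is None else sgn
    x=-P[:,2]; y=sgn*P[:,1]
    return np.stack([x,y,np.cross(x,y)],1)
def grip_pose(g,yaw,th,sgn=None):
    "TCP pose with the grasp point at g"
    P=panR(yaw,th);T=tool(P,sgn)
    return np.array(g)+19*T[:,0],Ro.from_matrix(T).as_rotvec()
def lip_pose(l,yaw,th,sgn=None,gl=GL):
    P=panR(yaw,th);return grip_pose(np.array(l)+P@gl,yaw,th,sgn)
def lip_in_jar(yaw,th,d,xf=14,J=J):
    "lip with its underside d below the rim, underside crossing the rim plane xf on the near side of the axis"
    s=xf-d/np.tan(th); u=np.array([np.cos(yaw),np.sin(yaw)])
    return np.r_[J-s*u,114-d+2.5*np.cos(th)]
def see(names,cams=("top","side")):
    out={}
    for c in cams:
        viewer.read_camera(c);i=viewer.camera_info(c);R=np.array(i["R"]);t=np.array(i["t"])
        for n in names:
            out[c,n]=[(round(d["confidence"],2),np.round(R.T@(np.array(d["at"])-t),1)) for d in viewer.pinpoint(n,c)]
    return out
def pic(c,f):
    import cv2; im=viewer.read_camera(c); cv2.imwrite(f,im[:,:,::-1]); return im
E
python3 - <<'E'
from h import *
r=np.radians
G=[540.5,-164.5,160]
for s in (1,-1):
    p,o=grip_pose(G,r(72.5),0,s);q=kin.ik(p,o);print("grasp",s,None if q is None else np.round(q,2))
    p,o=grip_pose(np.array(G)+[0,0,120],r(72.5),0,s);q=kin.ik(p,o);print("lift",s,None if q is None else np.round(q,2))
    for yaw in range(0,360,15):
        res=[]
        for th,d in ((5,0.5),(12,5),(25,8),(40,12),(55,15)):
            p,o=lip_pose(lip_in_jar(r(yaw),r(th),d),r(yaw),r(th),s);q=kin.ik(p,o);res.append(q)
        if sum(x is not None for x in res)>=4: print(s,yaw,[None if x is None else list(np.round(x,2)) for x in res])
E
```

```text
grasp 1 [ 0.56  0.45 -0.41  1.86  0.23  0.88 -0.27]
lift 1 [ 0.57  0.32 -0.41  1.74  0.14  1.11 -0.19]
1 30 [[np.float64(0.28), np.float64(0.36), np.float64(-0.5), np.float64(1.89), np.float64(0.23), np.float64(1.03), np.float64(-1.38)], [np.float64(0.19), np.float64(0.45), np.float64(-0.48), np.float64(1.73), np.float64(0.27), np.float64(1.23), np.float64(-1.44)], [np.float64(0.08), np.float64(0.58), np.float64(-0.44), np.float64(1.51), np.float64(0.31), np.float64(1.55), np.float64(-1.48)], [np.float64(-0.38), np.float64(0.73), np.float64(0.21), np.float64(1.26), np.float64(0.08), np.float64(1.83), np.float64(-1.23)], None]
1 45 [[np.float64(0.31), np.float64(0.4), np.float64(-0.49), np.float64(1.83), np.float64(0.27), np.float64(1.04), np.float64(-1.08)], [np.float64(0.22), np.float64(0.47), np.float64(-0.49), np.float64(1.7), np.float64(0.34), np.float64(1.22), np.float64(-1.18)], [np.float64(0.09), np.float64(0.58), np.float64(-0.47), np.float64(1.51), np.float64(0.43), np.float64(1.53), np.float64(-1.26)], [np.float64(-0.16), np.float64(0.72), np.float64(-0.23), np.float64(1.27
[... 26165 characters left out ...]
 np.float64(1.41), np.float64(0.55)], [np.float64(0.33), np.float64(0.85), np.float64(-0.83), np.float64(1.26), np.float64(0.04), np.float64(1.68), np.float64(0.61)], None]
-1 345 [[np.float64(0.46), np.float64(0.56), np.float64(-1.07), np.float64(1.85), np.float64(0.48), np.float64(1.11), np.float64(0.52)], [np.float64(0.35), np.float64(0.57), np.float64(-0.88), np.float64(1.71), np.float64(0.31), np.float64(1.23), np.float64(0.71)], [np.float64(0.32), np.float64(0.69), np.float64(-0.83), np.float64(1.49), np.float64(0.2), np.float64(1.49), np.float64(0.79)], [np.float64(0.27), np.float64(0.87), np.float64(-0.8), np.float64(1.22), np.float64(0.13), np.float64(1.81), np.float64(0.81)], None]
```

The clear open jar is the one at top (331,197) / side (372,258). The red jar at top (315,131), the blue one at (152,270) and the lidded full one at (312,272) don't fit the description, and the enlarged crop confirms this. Grasping the pan now.

```bash
python3 - <<'E'
from h import *
r=np.radians
G=np.array([540.5,-164.5,160]);yaw=r(72.5)
p,o=grip_pose(G+[0,0,70],yaw,0)
robot.movep(p,o); 
try: grip(0.7)
except Exception as e: print(e)
q=see(["pan_grip"])
print(q)
p,o=grip_pose(G,yaw,0); robot.servo_line(p,feed=60)
s=robot.observe();print(s["t"],s["tcp_pos"],s["contact_force"])
pic("side","pics/g1.png");pic("top","pics/g1t.png")
E
python3 -c "
import cv2,numpy as np
a=cv2.imread('pics/g1.png');b=cv2.imread('pics/g1t.png')
cv2.imwrite('pics/g1c.png',np.hstack([cv2.resize(a[200:440,230:430],(400,480)),cv2.resize(b[160:400,330:530],(400,480))]))"
```

```text
{('top', 'pan_grip'): [(0.82, array([ 544.2, -165.2,  162. ])), (0.6, array([ 6.641e+02,  1.129e+02, -6.000e-01]))], ('side', 'pan_grip'): [(0.25, array([659.9, 111.5,   2.6]))]}
5.5583 [ 540.82621944 -164.59693194  141.44040585] [ 0.62605415 -0.64944868 -0.10301948]
```

View pics/g1c.png

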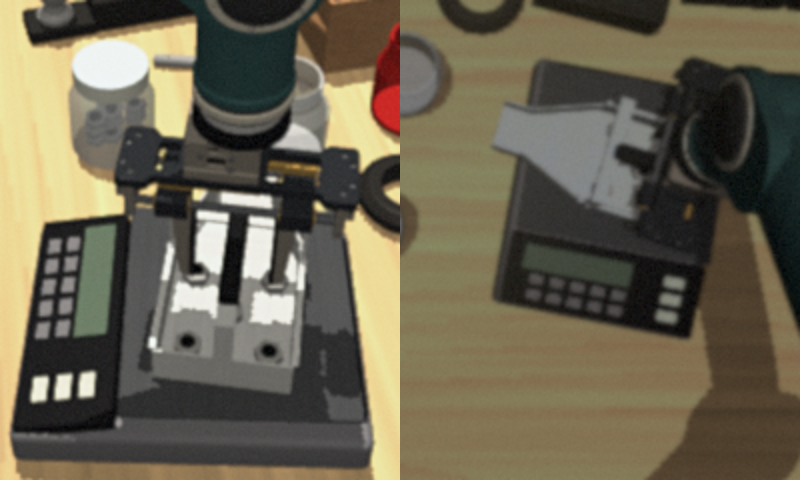

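The side crop shows the fingers straddling the black grip, with the bar at about (232,250) and the fingers at 190 and 278. I'll close on it and lift.

Run:
```python
from h import *
r=np.radians
grip(0.0,60)
s=robot.observe();print(s["t"],s["tcp_pos"],s["contact_force"],s["grip_width"]*92)
p=s["tcp_pos"]
robot.servo_line(p+[0,0,60],feed=60)
robot.servo_line(p+[0,0,130],feed=100)
s=robot.observe();print(s["t"],s["tcp_pos"],s["contact_force"],s["wrist_torque"])
q=see(["pan_grip","pan_lip","platform","scale","jar_mouth","pan"])
for k,v in q.items(): print(k,v[:3])
pic("side","pics/l1.png");pic("top","pics/l1t.png")
```

```text
6.425 [ 540.76633764 -164.5837707   141.05065197] [ 0.89677677 -0.63542089 -0.90796297] 17.525558903654666
8.425 [ 540.2691631  -164.51249045  270.37090965] [ 0.47384397 -1.05279679 -4.39797862] [-0.03754034 -0.04684755  0.0082665 ]
('top', 'pan_grip') [(0.65, array([ 543.3, -164.6,  293.7]))]
('top', 'pan_lip') [(0.82, array([592.5,   4.1, 218.2])), (0.4, array([ 551.3, -154.2,   -3.4]))]
('top', 'platform') []
('top', 'scale') [(0.85, array([ 554.4, -148.2,   -3.3])), (0.15, array([ 496.1, -198.7,  217.1]))]
('top', 'jar_mouth') [(0.89, array([663.4, 113.7, 111.8])), (0.69, array([477. , 547.5, 117.2])), (0.56, array([833.5, 153.6, 114.2]))]
('top', 'pan') [(0.76, array([ 545.1, -163.3,  214.1]))]
('side', 'pan_grip') [(0.8, array([ 536.8, -163.9,  289. ])), (0.5, array([ 552.9, -153.5,   85.3])), (0.3, array([589.7, 285.1,  -2.8]))]
('side', 'pan_lip') [(0.98, array([589.6,   2.1, 213.7]))]
('side', 'platform') [(0.97, array([ 552.9, -154. ,   86.5]))]
('side', 'scale') [(0.85, array([ 548.3, -150.2,   -2.8])), (0.3, array([665.1, 121.5, 113.6]))]
('side', 'jar_mouth') [(0.75, array([477.9, 546.1, 116.8])), (0.68, array([664.6, 118.4, 115.9])), (0.66, array([833.4, 157.6, 113. ]))]
('side', 'pan') [(0.91, array([ 542. , -163.8,  214.1]))]
```

View pics/l1.png

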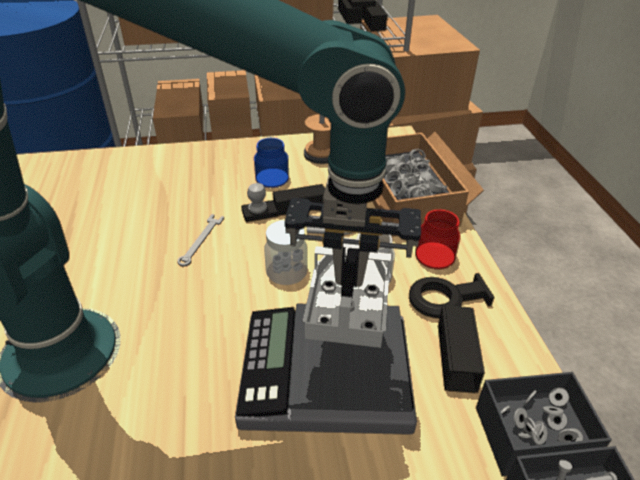

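View pics/l1t.png

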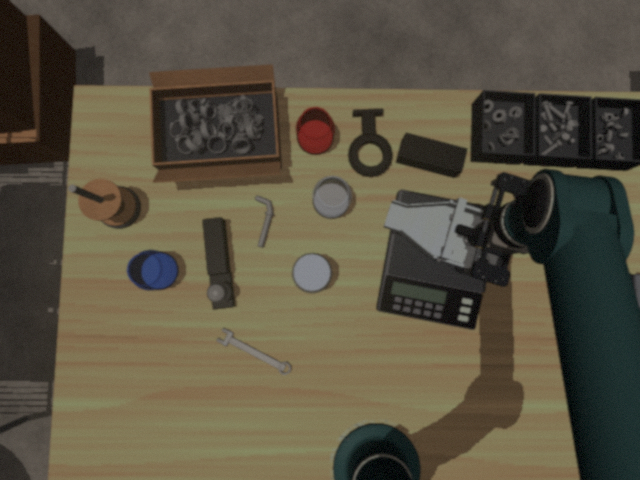

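```bash
sed -i 's/^J=.*SGN=1/J=np.array([663.,115.]); SGN=1/' h.py
python3 - <<'E'
from h import *
r=np.radians
yaw=r(100);u=np.array([np.cos(yaw),np.sin(yaw),0])
L=np.r_[J,0]+8*u
for z,th in ((205,0),(150,8)):
    p,o=lip_pose(L+[0,0,z],yaw,r(th)); robot.servo_line(p,feed=130,rotation=o)
s=robot.observe();print(s["t"],s["tcp_pos"]-p,s["contact_force"])
print("exp lip",L+[0,0,150])
q=see(["pan_lip","jar_mouth","pan_grip"])
for k,v in q.items(): print(k,v[:3])
a=pic("side","pics/m1.png");b=pic("top","pics/m1t.png")
import cv2
cv2.imwrite('pics/m1c.png',np.hstack([cv2.resize(a[180:340,300:460],(400,400),interpolation=3),cv2.resize(b[120:280,270:430],(400,400),interpolation=3)])[:,:,::-1])
E
```

```text
11.2417 [-0.18849754  0.59900227  0.32415931] [ 0.04645936 -0.77233641 -3.38751683]
exp lip [661.61081458 122.87846202 150.        ]
('top', 'pan_lip') [(0.7, array([662.6, 124. , 154.7]))]
('top', 'jar_mouth') [(0.92, array([835.1, 153.6, 112.6])), (0.83, array([476.5, 547.3, 118.9])), (0.79, array([662.4, 111.9, 113.5]))]
('top', 'pan_grip') [(0.98, array([692.6, -36.2, 249.6])), (0.71, array([478. , 391.1,  -0.5])), (0.61, array([278.9, 298.4,   4. ]))]
('side', 'pan_lip') [(0.61, array([661.3, 123.2, 147.2])), (0.33, array([271.2, 298.9,   3. ])), (0.17, array([692.2, -51.3, 173.8]))]
('side', 'jar_mouth') [(0.75, array([831. , 155.3, 111.4])), (0.68, array([477.9, 543.7, 114.8])), (0.55, array([661. , 121.4, 112.2]))]
('side', 'pan_grip') [(0.91, array([687.3, -39. , 252.1])), (0.46, array([692.5, -49.3, 180.7])), (0.26, array([586.8, 282.5,  -0.7]))]
```

View pics/m1c.png

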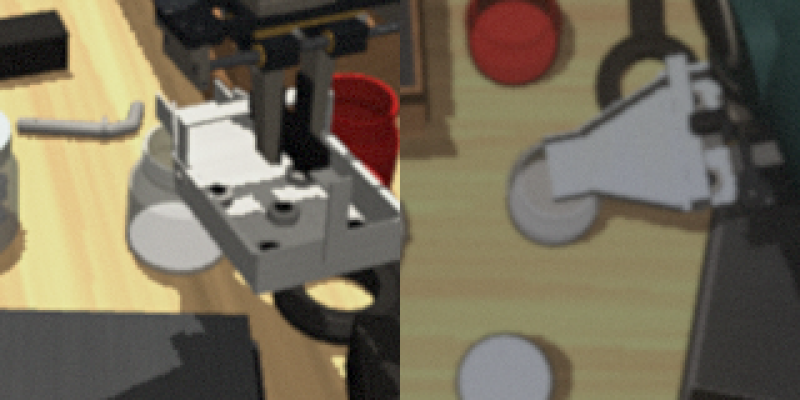

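Run:
```python
from h import *
import cv2
f=5; outs=[]
for c,(x0,y0) in (("top",(291,157)),("side",(332,210))):
    i=viewer.camera_info(c);K=np.array(i["camera_matrix"]);R=np.array(i["R"]);t=np.array(i["t"])
    im=cv2.imread(f"pics/{c}0.png")[y0:y0+90,x0:x0+80]; im=cv2.resize(im,None,fx=f,fy=f,interpolation=3)
    a=np.linspace(0,2*np.pi,200)
    for rr,z,col in ((38,114,(0,0,255)),(49,72,(0,255,0)),(49,3,(255,0,0))):
        X=np.stack([J[0]+rr*np.cos(a),J[1]+rr*np.sin(a),0*a+z],1)@R.T+t
        px=(X@K.T);px=px[:,:2]/px[:,2:]
        q=((px-[x0,y0]+.5)*f).astype(int)
        cv2.polylines(im,[q.reshape(-1,1,2)],True,col,1)
    outs.append(im)
cv2.imwrite("pics/rim.png",np.hstack(outs))
```

```text
(no output)
```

View pics/rim.png

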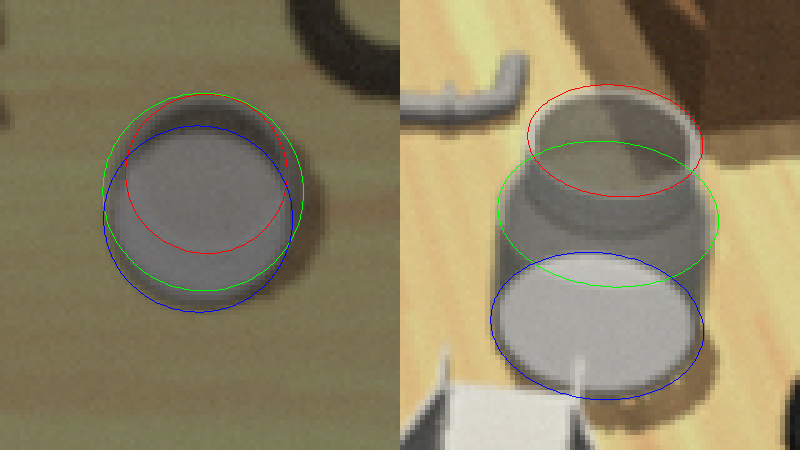

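```bash
cat >> h.py <<'E'
def watch(p,o,feed,f0,lim=6):
    robot.servo_line(p,feed=feed,rotation=o); s=robot.observe(); df=s["contact_force"]-f0
    if np.linalg.norm(df)>lim: print("FORCE",df,p); raise SystemExit
    return df
E
python3 - <<'E'
from h import *
r=np.radians
yaw=r(100);th=r(11)
f0=robot.observe()["contact_force"]
end=lip_in_jar(yaw,th,5)
for dz in (20,6,3,0):
    p,o=lip_pose(end+[0,0,dz],yaw,th); df=watch(p,o,40,f0); print(dz,np.round(df,2))
robot.hold(0.2)
s=robot.observe();print(s["t"],s["tcp_pos"]-p,s["contact_force"],"exp",end)
q=see(["pan_lip","jar_mouth"])
for k,v in q.items(): print(k,v[:3])
a=pic("side","pics/i1.png");b=pic("top","pics/i1t.png")
import cv2
cv2.imwrite('pics/i1c.png',np.hstack([cv2.resize(a[180:340,300:460],(400,400),interpolation=3),cv2.resize(b[120:280,270:430],(400,400),interpolation=3)])[:,:,::-1])
E
```

```text
20 [-0.98 -0.96 -0.05]
6 [-1.03 -1.03  0.98]
3 [-1.05 -0.55  0.06]
0 [-0.68 -0.27  1.21]
13.4167 [0.03645627 0.02041411 0.09086291] [ 0.72582061  0.13865511 -3.79187158] exp [660.96436234 126.54467486 111.45406796]
('top', 'pan_lip') [(0.75, array([659.8, 126.6, 117.9])), (0.43, array([648.2, -10.2, 144.6]))]
('top', 'jar_mouth') [(0.92, array([665. , 114.8, 115.1])), (0.77, array([475.6, 547.9, 115.8])), (0.68, array([834.3, 152.7, 111.2]))]
('side', 'pan_lip') [(0.76, array([659.1, 127.1, 107.3]))]
('side', 'jar_mouth') [(0.88, array([479.3, 545.4, 114.9])), (0.72, array([830.8, 154.5, 110.9])), (0.66, array([720.8,   6.7, 142.9]))]
```

View pics/i1c.png

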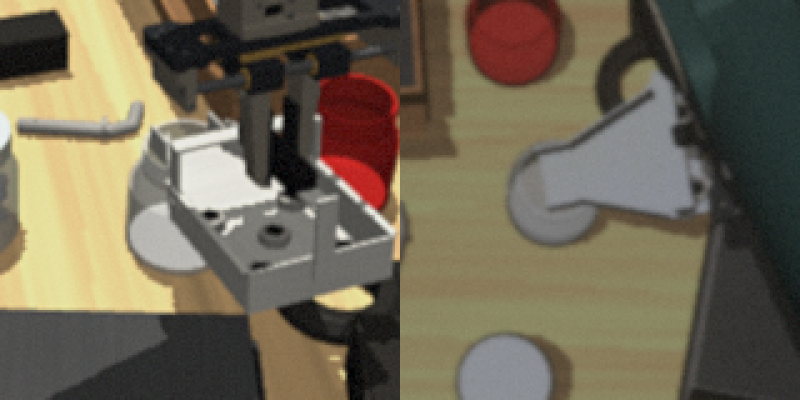

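```bash
python3 - <<'E'
from h import *
import cv2
r=np.radians
yaw=r(100)
f0=robot.observe()["contact_force"]
D=lambda t:np.interp(t,[11,20,30,40,60],[5,8,11,12,12.5])
for t in (15,20,25,30,35,40,45):
    p,o=lip_pose(lip_in_jar(yaw,r(t),D(t)),yaw,r(t)); df=watch(p,o,32,f0,8); print(t,np.round(df,1),round(robot.observe()["t"],2))
    if t in (25,35,45):
        a=pic("side",f"pics/p{t}.png");b=pic("top",f"pics/p{t}t.png")
        cv2.imwrite(f'pics/p{t}c.png',np.hstack([cv2.resize(a[180:340,300:460],(400,400),interpolation=3),cv2.resize(b[120:280,270:430],(400,400),interpolation=3)])[:,:,::-1])
E
python3 -c "
import cv2,numpy as np
cv2.imwrite('pics/pp.png',cv2.resize(np.vstack([cv2.imread(f'pics/p{t}c.png') for t in (25,35,45)][1:]),(600,600)))"
```

```text
15 [ 0.8  0.5 -0.2] 14.3
20 [ 0.5 -0.6 -0.2] 14.88
25 [ 0.5  0.7 -0.4] 15.46
30 [-0.3  0.3 -0.3] 16.14
35 [ 0.6  1.3 -0.1] 16.72
40 [ 1.1 -0.3  0.7] 17.4
45 [0.8 0.8 1.9] 17.99
```

View pics/pp.png

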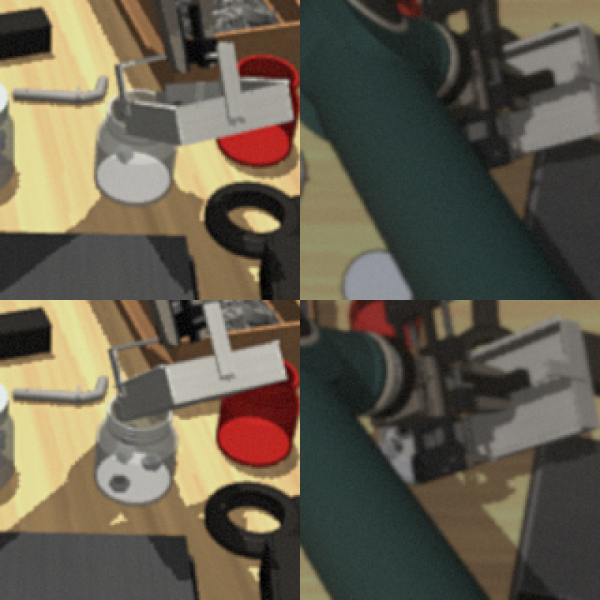

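At 45° at least two or three nuts are in the jar, at about (120,485), (150,465) and (107,460), and the basin looks empty. I'll tip further and look for the rest.

Run:
```python
from h import *
import cv2
r=np.radians
yaw=r(100)
f0=robot.observe()["contact_force"]
D=lambda t:np.interp(t,[11,20,30,40,60],[5,8,11,12,12.5])
for t in (50,54):
    p,o=lip_pose(lip_in_jar(yaw,r(t),D(t)),yaw,r(t)); df=watch(p,o,32,f0,8); print(t,np.round(df,1),round(robot.observe()["t"],2))
robot.hold(0.4)
a=pic("side","pics/q1.png");
for d in viewer.pinpoint("nut0","side"):
    i=viewer.camera_info("side");print(round(d["confidence"],2),np.round(np.array(i["R"]).T@(np.array(d["at"])-i["t"])))
cv2.imwrite('pics/q1c.png',cv2.resize(a[170:310,310:470],(800,600)[:2] if 0 else (640,560),interpolation=3)[:,:,::-1])
```

```text
50 [-1.2 -0.5  0.1] 18.68
54 [ 0.4 -0.7 -0.1] 19.19
```

View pics/q1c.png

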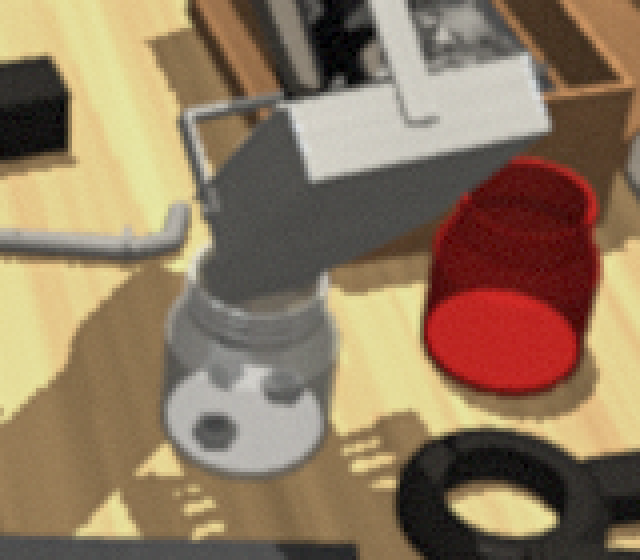

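Only three nuts are visible in the jar, at (215,432), (283,387) and (222,375). The other two may be hidden or wedged, so I'll tip back, look and rock.

Run:
```python
from h import *
import cv2
r=np.radians
yaw=r(100)
f0=robot.observe()["contact_force"]
D=lambda t:np.interp(t,[11,20,30,40,60],[5,8,11,12,12.5])
for t in (48,42,36,30,24,18,13):
    p,o=lip_pose(lip_in_jar(yaw,r(t),D(t)),yaw,r(t)); df=watch(p,o,70,f0,8)
print(round(robot.observe()["t"],2),df)
a=pic("side","pics/q2.png");b=pic("top","pics/q2t.png")
q=see(["nut0"])
for k,v in q.items(): print(k,v[:7])
cv2.imwrite('pics/q2c.png',np.hstack([cv2.resize(a[180:340,300:460],(400,400),interpolation=3),cv2.resize(b[120:280,270:430],(400,400),interpolation=3)])[:,:,::-1])
```

```text
22.38 [-0.50660038  0.70824099 -0.72106275]
('top', 'nut0') [(0.48, array([658.7, 142. ,  45.5])), (0.37, array([688.8, 126.9,  14.4]))]
('side', 'nut0') []
```

View pics/q2c.png

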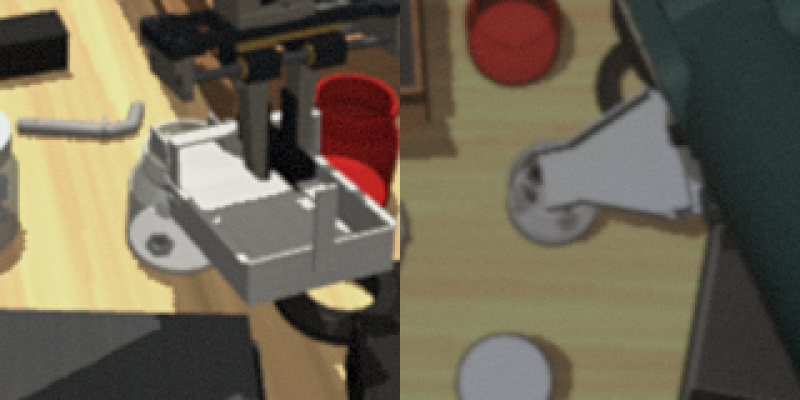

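The spout and the visible part of the basin look empty. I'll raise the pan out nearly level and back away so I can count the nuts in the jar.

Run:
```python
from h import *
import cv2
r=np.radians
yaw=r(100);u=np.array([np.cos(yaw),np.sin(yaw),0])
f0=robot.observe()["contact_force"]
L=lip_in_jar(yaw,r(13),5.5)
p,o=lip_pose(L+[0,0,20],yaw,r(13)); watch(p,o,60,f0,8)
p,o=lip_pose(L+[0,0,95],yaw,r(3)); watch(p,o,120,f0,8)
p,o=lip_pose(L+[0,0,95]-130*u,yaw,r(3)); watch(p,o,150,f0,8)
print(round(robot.observe()["t"],2))
a=pic("side","pics/q3.png");b=pic("top","pics/q3t.png")
q=see(["nut0","jar","jar_mouth"])
for k,v in q.items(): print(k,v[:7])
cv2.imwrite('pics/q3c.png',np.hstack([cv2.resize(a[210:300,335:415],(400,450),interpolation=3),cv2.resize(b[157:247,291:371],(400,450),interpolation=3)])[:,:,::-1])
cv2.imwrite('pics/q3d.png',np.hstack([cv2.resize(a[180:380,260:460],(400,400),interpolation=3),cv2.resize(b[120:320,330:530],(400,400),interpolation=3)])[:,:,::-1])
```

```text
24.73
('top', 'nut0') [(0.53, array([688. , 127.3,  17.1])), (0.36, array([656.1, 144.6,  47.2]))]
('top', 'jar') [(0.83, array([ 6.632e+02,  1.135e+02, -6.000e-01])), (0.82, array([ 8.324e+02,  1.578e+02, -5.000e-01])), (0.62, array([ 4.741e+02,  5.501e+02, -2.000e-01]))]
('top', 'jar_mouth') [(0.91, array([836.9, 152.7, 111.3])), (0.76, array([662.4, 115. , 113. ])), (0.76, array([474.5, 546.9, 114.5])), (0.58, array([682.4,  -2.6, 211.4]))]
('side', 'nut0') [(0.18, array([ 551.6, -152.7,   83.9]))]
('side', 'jar') [(0.87, array([6.619e+02, 1.101e+02, 5.000e-01])), (0.66, array([477.2, 554.4,   2.6]))]
('side', 'jar_mouth') [(0.85, array([477.5, 544.3, 117.1])), (0.66, array([663. , 117.7, 114.2])), (0.48, array([830.8, 157.5, 111.7])), (0.45, array([681.6,  -2.9, 202.6])), (0.17, array([ 775.8, -137.9,   -1.8]))]
```

View pics/q3c.png

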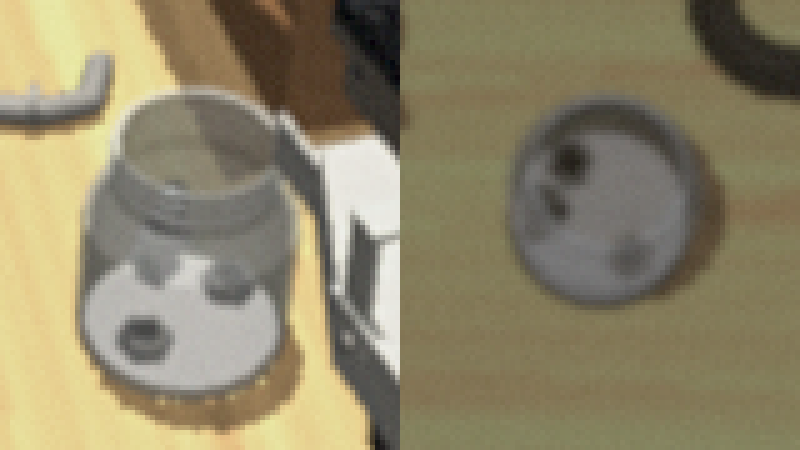

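View pics/q3d.png

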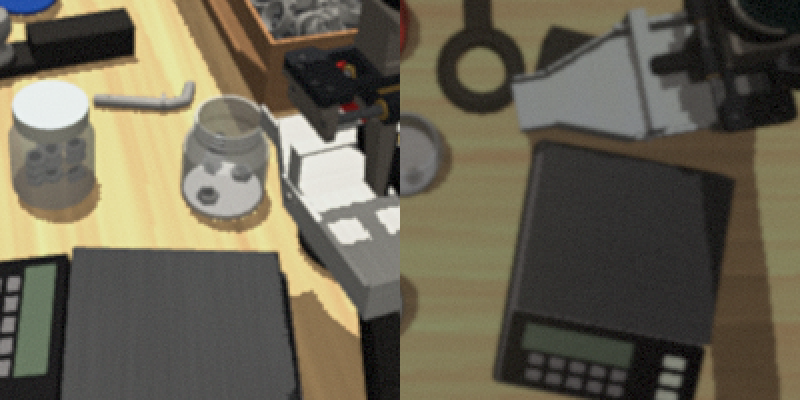

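Run:
```python
import cv2,numpy as np
a=cv2.imread('pics/q3.png');b=cv2.imread('pics/q3t.png')
A=cv2.resize(a[235:292,345:400],(400,415),interpolation=2);B=cv2.resize(b[175:222,308:354],(400,415),interpolation=2)
c=np.hstack([A,B]);
for k in range(2):
    s=c[:,400*k:400*k+400].astype(float);lo,hi=np.percentile(s,[1,99]);c[:,400*k:400*k+400]=np.clip((s-lo)/(hi-lo)*255,0,255)
cv2.imwrite('pics/q3e.png',c)
```

View pics/q3e.png

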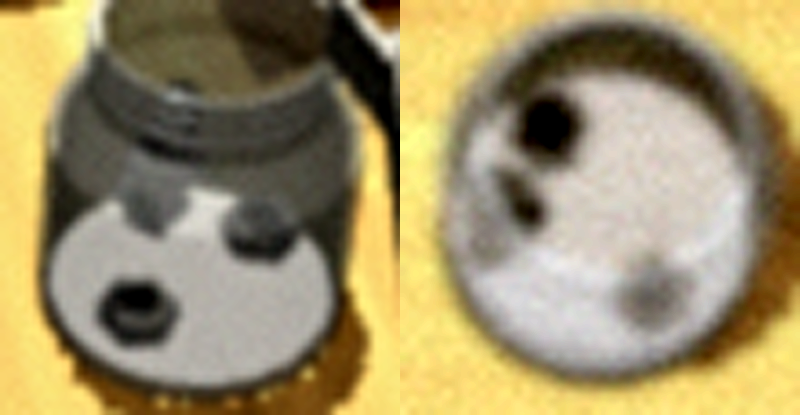

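Two nuts are clear in the jar, and there is a pile on its far side of two or three more. Next I'll check that the pan's interior is empty by bringing it back above the scale, where the side camera looks in.

Run:
```python
from h import *
import cv2
r=np.radians
f0=robot.observe()["contact_force"]
p,o=grip_pose([548,-156,290],r(72.5),0); watch(p,o,170,f0,10)
robot.hold(.2)
s=robot.observe();print(round(s["t"],2),s["contact_force"],s["wrist_torque"])
a=pic("side","pics/q4.png");b=pic("top","pics/q4t.png")
q=see(["nut0","pan_lip"])
for k,v in q.items(): print(k,v[:7])
cv2.imwrite('pics/q4c.png',np.hstack([cv2.resize(a[220:370,280:430],(400,400),interpolation=3),cv2.resize(b[160:310,370:520],(400,400),interpolation=3)])[:,:,::-1])
```

```text
26.56 [ 0.11229345  0.14629109 -3.44169673] [-0.04950704 -0.06233729 -0.01403862]
('top', 'nut0') [(0.58, array([662.3, 143.2,  47.4])), (0.57, array([591.9, 281.5,   3.3]))]
('top', 'pan_lip') [(0.62, array([598.7,  13.1, 217.7]))]
('side', 'nut0') []
('side', 'pan_lip') [(0.58, array([600.2,  12.9, 214.7]))]
```

View pics/q4c.png

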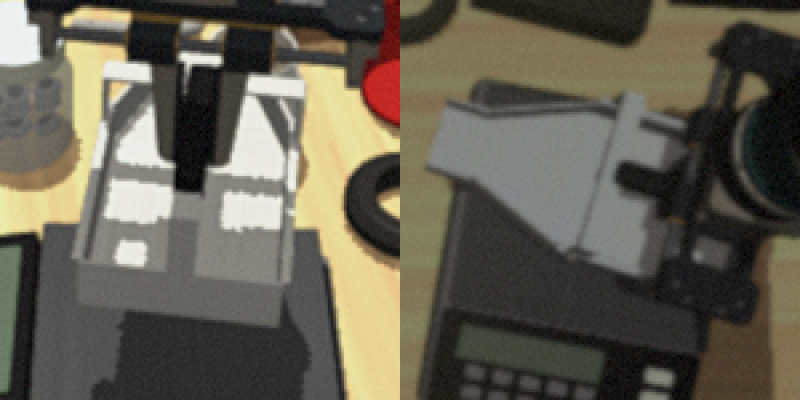

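The pan is empty; the side crop shows its bare floor. A sharper look at the jar before I place it.

Run:
```python
from h import *
import cv2
r=np.radians
# average several frames for detail
A=np.mean([viewer.read_camera("side").astype(float) for _ in range(8)],0);B=np.mean([viewer.read_camera("top").astype(float) for _ in range(8)],0)
A0=cv2.imread("pics/side0.png")[:,:,::-1].astype(float)
def e(x):
    x=cv2.resize(x,(400,415),interpolation=cv2.INTER_LANCZOS4);lo,hi=np.percentile(x,[1,99]);return np.clip((x-lo)/(hi-lo)*255,0,255)
cv2.imwrite('pics/q5.png',np.hstack([e(A[227:292,342:402]),e(B[172:224,305:357])])[:,:,::-1])
cv2.imwrite('pics/q5s.png',np.hstack([cv2.resize(A[150:350,220:500],(800,571))])[:,:,::-1])
print(robot.observe()["t"])
```

```text
27.7583[ WARN:0@24.007] global loadsave.cpp:1063 imwrite_ Unsupported depth image for selected encoder is fallbacked to CV_8U.
```

View pics/q5.png

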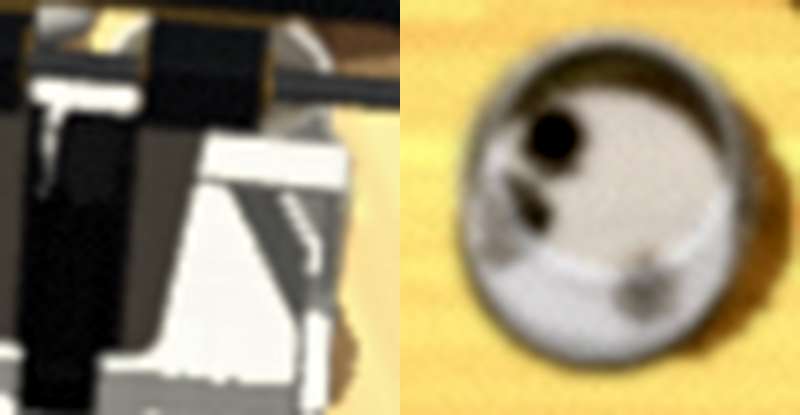

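View pics/q5s.png

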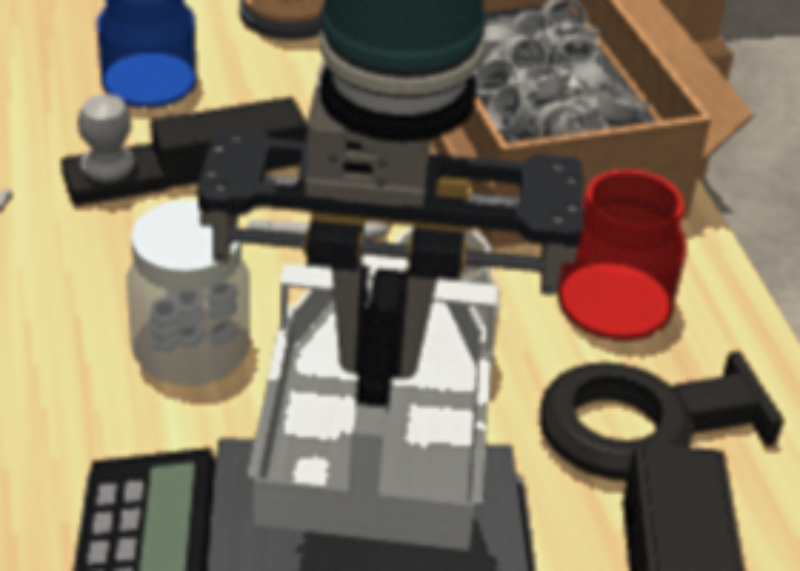

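Run:
```python
from h import *
def ray(c,px):
    i=viewer.camera_info(c);K=np.array(i["camera_matrix"]);R=np.array(i["R"]);t=np.array(i["t"])
    d=R.T@np.linalg.solve(K,np.r_[px,1.]);return -R.T@t,d/np.linalg.norm(d)
S={"S1":(364.3,276.9),"S2":(380.8,266.6),"S3":(365.6,261.8),"S4":(369.8,252.9)}
T={"A":(325.2,188.9),"B":(321.9,197.1),"B2":(318,201.4),"C":(337.5,208.3)}
for a,x in S.items():
    for b,y in T.items():
        o1,d1=ray("side",x);o2,d2=ray("top",y)
        M=np.stack([d1,-d2],1);s=np.linalg.lstsq(M,o2-o1,rcond=None)[0]
        P,Q=o1+s[0]*d1,o2+s[1]*d2
        print(a,b,np.round((P+Q)/2),"gap",round(np.linalg.norm(P-Q),1))
```

```text
S1 A [674. 129. -14.] gap 44.2
S1 B [665. 137. -24.] gap 21.9
S1 B2 [662. 147. -35.] gap 9.4
S1 C [641.  96.  15.] gap 2.4
S2 A [690. 128.  11.] gap 1.7
S2 B [681. 135.   4.] gap 20.4
S2 B2 [678. 144.  -5.] gap 33.0
S2 C [656.  94.  44.] gap 42.3
S3 A [669. 130.  32.] gap 33.8
S3 B [661. 137.  24.] gap 12.4
S3 B2 [657. 147.  14.] gap 0.3
S3 C [637.  98.  60.] gap 10.6
S4 A [670. 130.  57.] gap 20.4
S4 B [662. 137.  50.] gap 0.7
S4 B2 [659. 146.  41.] gap 12.6
S4 C [639.  98.  85.] gap 22.6
```

The triangulated pairs fit: nuts at about (641,96,15), (690,128,11) and (657,147,14), with a pile on the last one reaching z≈50. The pan and bench show none left over. Placing the pan now; with the arm clear I'll check the jar again.

Run:
```python
from h import *
import cv2
r=np.radians
for z,f in ((172,90),(161,20),(160.2,10)):
    p,o=grip_pose([548,-156,z],r(72.5),0); robot.servo_line(p,feed=f,rotation=o)
    s=robot.observe();print(round(s["t"],2),s["tcp_pos"],s["contact_force"])
a=pic("side","pics/s1.png")
cv2.imwrite('pics/s1c.png',cv2.resize(a[220:440,220:430],(560,587),interpolation=3)[:,:,::-1])
q=see(["pan","pan_grip","pan_lip"])
for k,v in q.items(): print(k,v[:2])
```

```text
29.22 [ 548.45517037 -156.07266499  153.63818895] [ 0.3441592   0.28884919 -3.9487568 ]
29.92 [ 548.04924356 -155.98935418  141.95547761] [-0.09022309 -0.53012598 -3.67476077]
30.17 [ 547.99332448 -156.02413697  141.22779325] [-0.21106248 -0.11490116 -2.3962594 ]
('top', 'pan') [(0.58, array([ 551.8, -156.1,   82.7]))]
('top', 'pan_grip') [(0.74, array([ 550.2, -156.8,  162.9])), (0.65, array([ 557. , -152.5,   84.2]))]
('top', 'pan_lip') [(0.69, array([601.4,  12.5,  91.3])), (0.49, array([ 7.815e+02,  1.210e+01, -3.000e-01]))]
('side', 'pan') [(0.88, array([ 547.1, -156.4,   83.1]))]
('side', 'pan_grip') [(0.7, array([ 545.2, -156.1,  160.3]))]
('side', 'pan_lip') [(0.85, array([598.7,   9.3,  83.2]))]
```

View pics/s1c.png

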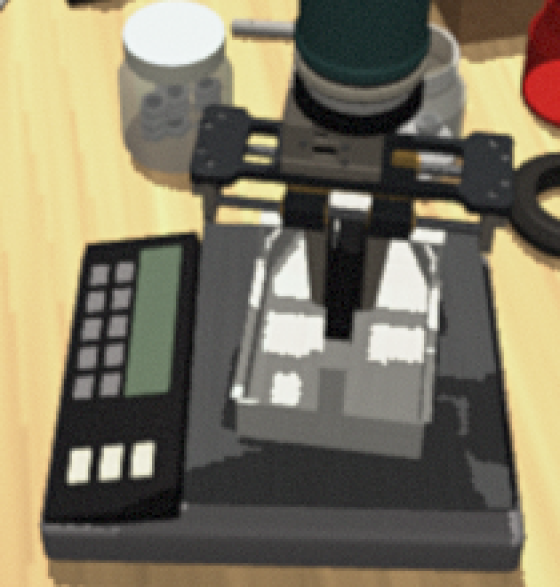

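The pan stands empty in the middle of the platform, with its back edge at about (330,440) in the crop. I'll release it and withdraw.

Run:
```python
from h import *
import cv2
r=np.radians
p,o=grip_pose([548,-156,159.8],r(72.5),0); robot.servo_line(p,feed=10,rotation=o)
print(robot.observe()["contact_force"])
grip(0.6); s=robot.observe();print(s["t"],s["grip_width"],s["contact_force"])
p=s["tcp_pos"]
robot.servo_line(p+[0,0,45],feed=60)
robot.servo_line(p+[-60,-200,180],feed=250)
print(robot.observe()["t"])
A=np.mean([viewer.read_camera("side").astype(float) for _ in range(6)],0).astype(np.uint8);B=np.mean([viewer.read_camera("top").astype(float) for _ in range(6)],0).astype(np.uint8)
cv2.imwrite('pics/e1.png',A[:,:,::-1]);cv2.imwrite('pics/e1t.png',B[:,:,::-1])
cv2.imwrite('pics/e1c.png',np.hstack([cv2.resize(A[225:295,340:405],(400,431),interpolation=4),cv2.resize(B[170:226,303:355],(400,431),interpolation=4)])[:,:,::-1])
q=see(["pan","pan_grip","pan_lip","platform","scale","jar"])
for k,v in q.items(): print(k,v[:2])
```

```text
[-0.96619965  0.44641628 -0.68529988]
31.5667 0.5970328945616302 [ 0.07648915 -0.2582667   0.12569154]
33.6083
('top', 'pan') [(0.6, array([ 554.2, -151.5,   85.1]))]
('top', 'pan_grip') [(0.73, array([ 553.1, -156.9,  162.7]))]
('top', 'pan_lip') [(0.95, array([602.,   7.,  90.]))]
('top', 'platform') []
('top', 'scale') []
('top', 'jar') [(0.83, array([ 8.304e+02,  1.572e+02, -5.000e-01])), (0.77, array([ 4.775e+02,  5.492e+02, -4.000e-01]))]
('side', 'pan') [(0.63, array([ 547.4, -158.6,   81.9])), (0.32, array([269.1, 298.7,  -0.4]))]
('side', 'pan_grip') [(0.9, array([ 543.6, -155. ,  161.8])), (0.2, array([661.5, 119.3, 110.8]))]
('side', 'pan_lip') [(0.56, array([ 548.4, -149.6,   -2.5]))]
('side', 'platform') []
('side', 'scale') [(0.89, array([ 548.3, -151.2,    1.1]))]
('side', 'jar') [(0.97, array([827.5, 159.3,  -3.2])), (0.85, array([661.5, 112.9,  -2. ]))]
```

View pics/e1.png

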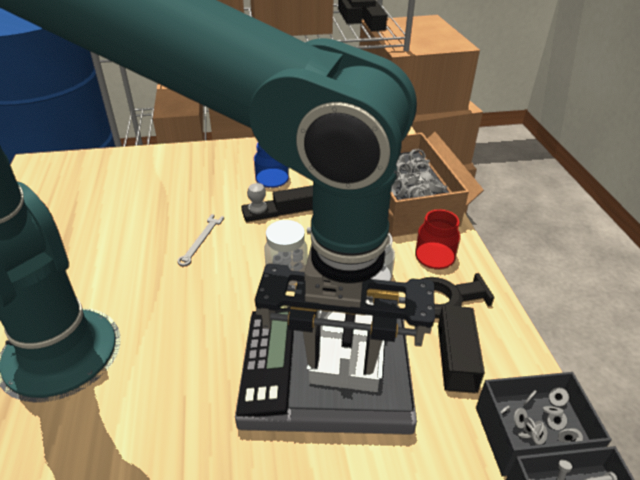

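View pics/e1c.png

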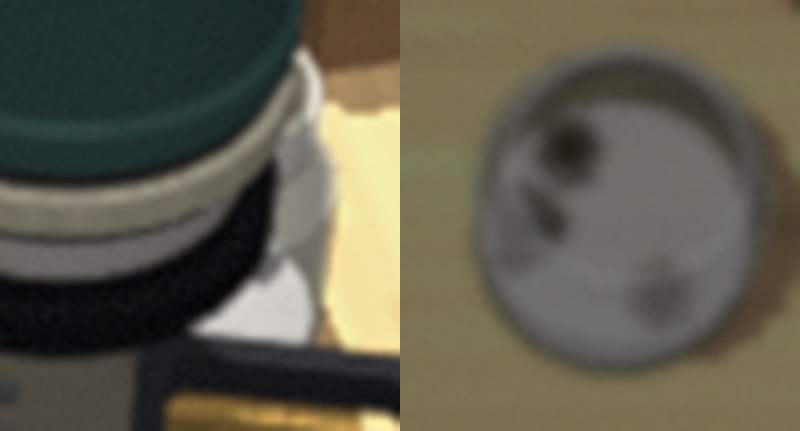

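View pics/e1t.png

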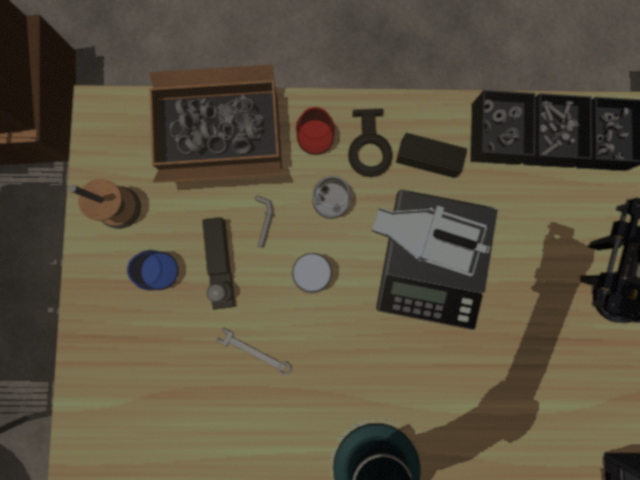

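The pan stands level, empty and released, and the bench shows no stray nut. I'll move the arm out of the side view for a final jar check.

Run:
```python
from h import *
import cv2
robot.goto_joints([-1.115,0.468,-0.012,1.603,0.006,1.071,-0.056]) if 0 else robot.goto_joints([1.115,0.468,-0.012,1.603,0.006,1.071,-0.056])
print(robot.observe()["t"],robot.observe()["tcp_pos"])
A=np.mean([viewer.read_camera("side").astype(float) for _ in range(8)],0)
x=A[227:292,342:402];x=cv2.resize(x,(554,600),interpolation=4)
lo,hi=np.percentile(x,[1,99]);cv2.imwrite('pics/f1c.png',np.clip((x-lo)/(hi-lo)*255,0,255).astype(np.uint8)[:,:,::-1])
cv2.imwrite('pics/f1.png',A[:,:,::-1].astype(np.uint8))
for n in ("nut0","jar","pan","pan_lip"):
    print(n)
    for d in viewer.pinpoint(n,"side"):
        i=viewer.camera_info("side");print(round(d["confidence"],2),np.round(np.array(i["R"]).T@(np.array(d["at"])-i["t"])))
```

```text
36.2167 [ 263.51871187 -594.28985083  214.81418807]
nut0
jar
0.86 [477. 551.  -0.]
0.77 [659. 110.   0.]
0.72 [828. 158.  -1.]
pan
0.71 [ 549. -157.   83.]
pan_lip
0.66 [598.  12.  84.]
```

View pics/f1c.png

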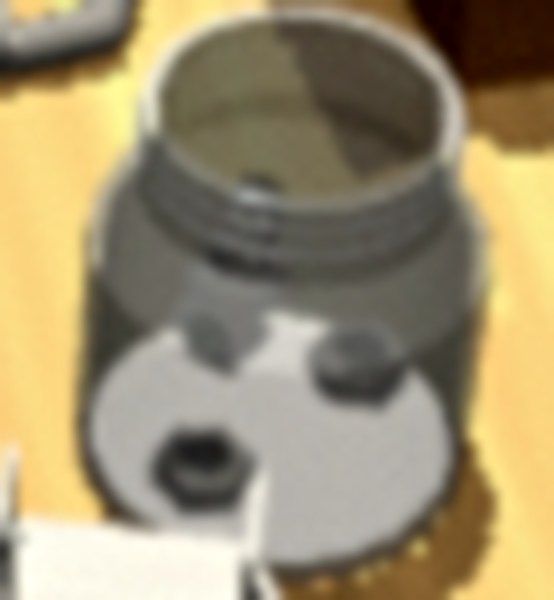

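View pics/f1.png

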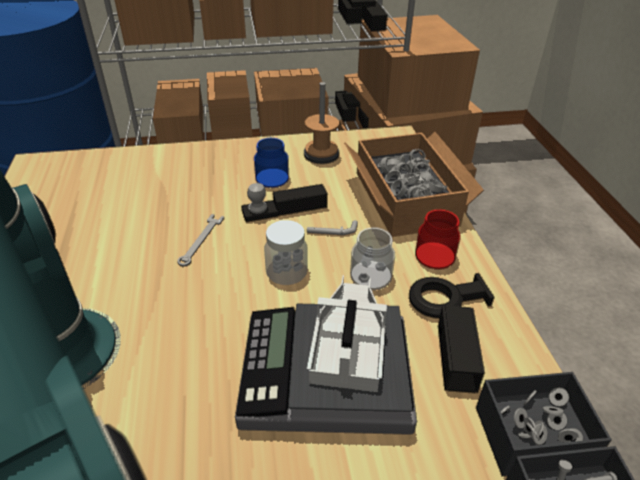

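Run:
```python
from cell import robot
print(robot.job_done(), robot.observe()["t"])
```

```text
the job is handed in; nothing more can be done
the job is handed in; nothing more can be done
```

I poured the nuts into the clear jar, set the empty pan back on the scale and handed the job in at about 37 s. One thing is not fully confirmed: I could not count all five nuts in the jar.

**What I did:** I lifted the pan by its grip at 60 N and lowered the spout end about 2.5 mm below the jar's rim at 11° tilt. That left the nuts in the basin. I then tipped to 54°, backed out nearly level and set the pan down. The wrist force never changed by more than about 2 N at the checks during the pour, so the pan did not lean on the jar.

**Last checks:**
- **Pan:** it is empty, level and released. Its centre is within about 10 mm of the platform's middle.
- **Jar:** it is upright at about (660, 112) by the last side-camera fix. That agrees with its start position to within a few millimetres.
- **Bystanders:** none looks moved.
- **Nuts:** three show clearly in the jar. A pile leaning on its far wall, with its top at z of about 50–60 mm, must hold the rest. Neither camera shows a nut in the pan or on the bench, so five in the jar is by elimination.
- **Weight check:** the lifted weight dropped by about 1.0 N against the 1.2 N expected for five nuts. The sensor noise is too large for that to settle the count.

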